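# Lay the counter case down and start the shuffle

## Robot

A 7-joint arm with a two-finger parallel gripper is mounted at the origin on the work surface. World frame = base frame: x ahead of the robot, y to its left, z up, the work surface at z = 0. Lengths are in mm, angles in rad, forces in N, time in s.
With the tool pointing down it reaches from about 400 to 875 mm from the base axis. Payload 4.4 kg.
Tool frame: the origin (TCP) lies midway between the tips of the shut fingers; the grasp point (between the pads) lies ctrl.grip_depth behind it (ctrl.grip_depth is the distance from the TCP to the grasp point, in mm); y points along the fingers, x is the direction in which the jaws open and shut, and the axes are right-handed (so a half turn about y gives the same grasp; the last joint's range is limited). The gripper opens to 85 mm and grips with 20 to 120 N. Pads are 22 mm wide; open, the fingers measure 114 mm over their backs; the gripper's body (76 mm by 85 mm) begins 54 mm behind the grasp point. The pads swing forward as they close: fully open they stand 13 mm farther back than shut.
Start: joints at [-0.066, 0.628, 0.038, 1.517, -0.027, 0.996, -0.02], TCP at [650.014, 0.027, 231.313] pointing down, gripper open.
Joint ranges: [-3.06, 3.06], [-0.37, 2.12], [-1.25, 1.32], [0.18, 2.47], [-1.1, 4.24], [0.23, 1.98], [-2.94, 2.94]. Speed limits (rad/s): [2.57, 2.57, 3.14, 3.14, 3.14, 3.14, 3.14].

## Interface

Orientations are given as [roll, pitch, yaw] about the fixed x, y, z axes, in that order (R = Rz(yaw) Ry(pitch) Rx(roll)).
In Python, from cell import ctrl gives the robot as it stands. The module is installed in compiled form; this text tells all that it offers.
- The arm moves only by the tool play_rows, never from a script. Its argument "rows" is a list of rows, each a list of 3 entries, a list of its own where there are three numbers: the opening, from 0 (shut) to 1 (fully open), then the shift along the tool's x, y, z in cm, then the turn, a rotation vector about the tool's x, y, z in degrees. A call has exactly 8 rows; each row shifts and turns the commanded pose from where the row before left it, along the tool's axes as they then stand; what a row does not reach is not made up. A row lasts 1/10 s, in which the tool goes at most 50 mm and 8.59 degrees, less where a joint would pass 70% of its speed; a pose out of reach is approached as far as the arm can. A call with a gripper value outside its range is refused whole. The fingers move at their own pace and stop on an object; the grip force is fixed at half the most. Time passes only in rows, so rows that do not move let the fingers close, or fill a call up. It gives the time, the measured TCP pose, the force and the opening at its end, in the units of the state.
- ctrl.read_state(): the state, without advancing time (a new reading comes with each control period).
- ctrl.get_image(name): name is "scene" or "side" or "wrist"; returns a dict with "img" (480x640x3 uint8, red, green, blue), "fx", "fy", "cx", "cy" (pixels), "k1" (the pictures are not rectified: a ray, as slopes to the right and down, at radius r is drawn at 1 + k1 r^2 times it, then the intrinsics apply), "extrinsics" (4x4, takes a point from camera to world coordinates). Camera axes: x right, y up, looking along -z (the intrinsics and any distortion apply to the point x, -y, -z); pixel columns grow to the right and rows downward; lengths in mm; the calibration is good to about 2 mm. A picture is of the moment at which its call begins. There is no depth.
- ctrl.finish_job(): hands the job in, once; it reports no verdict.
Trained networks look in a picture, given as the dict that the camera call returned (one of the last four; its "shot" number tells which), for a name from the list of things; names that differ only in an ending like _2 or _b are one class to them, and where a whole thing is asked for, a point or a joint stands for the part that bears it (a point fixed in the world has none). Each returns a list of dicts, best first, with "conf" (0 to 1); they miss things now and then, are a little off and sometimes report something else, mostly with a low value. They report only what shows in the picture. A call takes as long as a camera call. They do not tell look-alikes from the thing itself.
- ctrl.regions_of(picture, thing): "pixels" (480x640 bool, what is visible of it) and "centre" ([column, row] as shares, 0 to 1, of the picture: columns of its width, rows of its height, amid what is visible of it).
- ctrl.mark_of(picture, thing): "centre" ([column, row] as shares, 0 to 1, of the picture: columns of its width, rows of its height: a listed point, or the origin of a listed thing).
The state is a dict: "clock": time; "qpos": joint angles; "qd": joint speeds; "tau": joint torques, N m; "eef_pos": TCP position; "tool_rot": TCP orientation; "force": force on the tool from outside, world axes, zero at the start; "torque": the same for the moment, N m; "width": finger opening in mm.
Only numpy, scipy, OpenCV 4.12 (cv2) and the standard library are available. Lean on these libraries where they do the work, as an engineer would, in place of code of your own. Each camera call takes 0.05 s, during which the arm holds its last target.

## Task

Get the mahjong table ready to shuffle: push the standing red counter case over so that it lies flat, all of it inside the gold-lined rectangle on the table beside it, then press the green button all the way down and let it come back up. The case is only to be pushed, never picked up, the button must wait until the case is down, and everything else on the table stays where it is.

Things in the scene. Friction and masses are not known exactly. Their poses are not given: they have to be found in the camera images.
- case: Red plastic counter case, gold bands, a closed box standing on end: 32 mm thick (its x), 85 wide (y), 130 tall (z), 0.2-0.4 kg. Origin: centre of its underside. Broad faces look roughly to the robot's left and right; the gold rectangle lies on its +x or -x side, coaster and bowl on the other. Tipped about its bottom edge without sliding, it lies inside the rectangle with 8 to 20 mm to spare.
- case_centre (a point): Centre of the case, 65 mm above its underside as it stands; 16 mm above the table once the case lies flat.
- case_a (a point): Corner point of the case: bottom end, +y edge, middle of the thickness. case_a to case_d are the four corners of the footprint once it lies flat.
- case_b (a point): Corner point of the case: bottom end, -y edge, middle of the thickness.
- case_c (a point): Corner point of the case: top end, +y edge, middle of the thickness.
- case_d (a point): Corner point of the case: top end, -y edge, middle of the thickness.
- zone: Rectangle inlaid flat in the black table top (nothing sticks up), dark green with a gold line round it: 170 mm long (its x) by 125 mm wide (its y), outer edges of the gold line. Origin at its centre on the table surface, its long x axis roughly along the thickness direction of the case (the way the case falls). About 82 mm from the case's axis.
- button (a joint): Travel of the green push button: 0 when up, grows to 0.006 m fully down; a spring returns it and fully down takes about 5 N. It counts as pressed beyond 0.0045 m.
- button_top (a point): Centre of the top face of the round green button (40 mm across), which is pressed straight down; it stands 22 mm above the table in a 12 mm high black housing, 56 mm across, near the left or the right edge of the table.
- coaster: Round rosewood coaster, 96 mm across, 8 mm thick, loose on the table; origin at the centre of its underside. About 82 mm from the case's axis, on the side away from the rectangle.
- bowl: Gold-rimmed white porcelain tea bowl, 96 mm across, 55 mm tall, standing on the coaster (rim 63 mm above the table); origin at the centre of its foot, z up.
- bangle: Pale jade bangle lying flat, 74 mm across, 9 mm thick; origin at the centre of its underside. Bystander.
- claw: Pink plastic hair claw, 80 x 44 mm, 42 mm tall, near the table edge opposite the button's; origin at the centre of its underside. Bystander.
- tile_a: Loose mahjong tile lying face up, blue dots, 44 x 33 x 24 mm; origin at the centre of its underside. Bystander.
- tile_b: Loose mahjong tile lying face up, red dots, 44 x 33 x 24 mm; origin at the centre of its underside. Bystander.
- tin: Round tea tin, white lid and label over brass, 66 mm across, 85 mm tall; origin at the centre of its underside. Bystander.
Things that resemble listed ones, but are neither listed nor needed, are in the scene too. What is meant by the case is not pink, purple or white, and is the larger of those in its own colour.

How it is judged (in metres and radians):
On the way, in this order (a step that is already met when the one before it is completed fails the run):
1. the case lies flat and still, wholly inside the gold-lined rectangle (angle between case's own z axis and vertical between 1.5 and 1.64 rad and height (world z) of case_centre below 0.021 m and x of case_a in the frame of zone between -0.086 and 0.086 m and y of case_a in the frame of zone between -0.0635 and 0.0635 m and x of case_b in the frame of zone between -0.086 and 0.086 m and y of case_b in the frame of zone between -0.0635 and 0.0635 m and x of case_c in the frame of zone between -0.086 and 0.086 m and y of case_c in the frame of zone between -0.0635 and 0.0635 m and x of case_d in the frame of zone between -0.086 and 0.086 m and y of case_d in the frame of zone between -0.0635 and 0.0635 m and linear speed of case below 0.02 m/s), for 0.2 s.
2. the green button is pressed down (value of joint button above 0.0045 m), for 0.05 s.
At the end, for the whole second after the job is handed in: The case lies flat (within 4 degrees) and at rest on the table, all four corners of its footprint within the gold rectangle's outer edge (to 1 mm), and the green button, pressed at least 4.5 mm after the case was down, is back up (under 1.5 mm) (all of step 1 and value of joint button below 0.0015 m); the robot touches nothing.
It fails at once if the case is lifted or carried instead of being tipped over its bottom edge (height (world z) of case_centre above 0.076 m or (angle between case's own z axis and vertical above 1.4 rad and height (world z) of case_centre above 0.045 m)).
It fails at once if the green button is pressed before the case lies flat (value of joint button above 0.0025 m and angle between case's own z axis and vertical below 1.45 rad).
It fails at once if the tea bowl is tipped (angle between bowl's own z axis and vertical above 0.25 rad).
It fails at once if the coaster, tea bowl, bangle, hair claw, a loose tile or the tin is moved by more than 15 mm (distance of any of coaster, bowl, bangle, claw, tile_a, tile_b, tin from where it was at the start of the episode above 0.015 m).
It also fails if it takes over 38 s, if anything falls off the work surface, if the arm or the gripper's body presses on something with over 40 N, if the wrist force passes 120 N, or if a joint passes its speed limit or range.

## Working session

There is one attempt and no reset: what is moved stays moved. The work goes in short steps, Python scripts to look and compute and a tool call to move; the robot and the scene stay as the last step left them, time stands still between calls to the robot, and variables do not carry over. Pictures are saved under pics/ and viewed, and the job is handed in when it is done.

Besides the shell and the picture viewer there is one more tool, called as name(argument=value, ...) on one line, values as JSON. play_rows: Moves the arm, as the interface text tells. Its arguments: {"type":"object","properties":{"rows":{"type":"array","items":{"type":"array"}}},"required":["rows"]}

```bash
mkdir -p pics
cat > h.py <<'E'
import numpy as np, cv2
from cell import ctrl
def ray(p,uv):
    u,v=uv; K=np.array([[p['fx'],0,p['cx']],[0,p['fy'],p['cy']],[0,0,1.]])
    xd=(u-p['cx'])/p['fx']; yd=(v-p['cy'])/p['fy']
    x,y=xd,yd
    for _ in range(30):
        r2=x*x+y*y; x=xd/(1+p['k1']*r2); y=yd/(1+p['k1']*r2)
    T=np.array(p['extrinsics']); return T[:3,3], T[:3,:3]@np.array([x,-y,-1.])
def onz(p,uv,z):
    o,d=ray(p,uv); return o+d*(z-o[2])/d[2]
def proj(p,X):
    T=np.array(p['extrinsics']); c=T[:3,:3].T@(np.array(X)-T[:3,3]); x=c[0]/-c[2]; y=-c[1]/-c[2]
    s=1+p['k1']*(x*x+y*y); return p['fx']*x*s+p['cx'],p['fy']*y*s+p['cy']
def save(p,n): cv2.imwrite('pics/'+n+'.png',cv2.cvtColor(p['img'],cv2.COLOR_RGB2BGR))
E
python3 - <<'E'
from h import *
print(ctrl.read_state(),ctrl.grip_depth)
for n in ['scene','side','wrist']:
    p=ctrl.get_image(n); save(p,n+'0'); print(n,np.round(p['extrinsics'],2).tolist(),p['fx'],p['k1'])
    if n=='wrist': continue
    for t in ['case','case_centre','case_a','case_c','zone','button_top','coaster','bowl','bangle','claw','tile_a','tin']:
        z={'case_centre':65,'case_a':0,'case_c':130,'button_top':22,'bowl':8}.get(t,0)
        for m in ctrl.mark_of(p,t)[:3]:
            uv=np.array(m['centre'])*[640,480]
            print(t,round(m['conf'],2),uv.round(),onz(p,uv,z).round())
E
```

```text
{'clock': 0.0, 'qpos': array([-0.06582452,  0.62936374,  0.03842538,  1.51839515, -0.0269982 ,
        0.9962662 , -0.01998944]), 'qd': array([ 0.00026657,  0.00032215,  0.00133257, -0.00037975,  0.0013033 ,
        0.00147791, -0.00082027]), 'tau': array([-1.11932164e-03, -5.63405585e+01,  1.22606792e+00, -1.93450052e+01,
        1.09587883e-02,  1.05136272e-02, -8.84369996e-06]), 'eef_pos': array([6.49368653e+02, 5.34130689e-02, 2.30368676e+02]), 'tool_rot': array([-1.57081469e+00,  1.91482436e-03,  4.88359710e-05]), 'force': array([ 0.33448474, -0.23879818,  0.99749356]), 'torque': array([-0.02775432,  0.0236244 , -0.04104753]), 'width': 85.53318183653546} 18.700000000000003
scene [[0.84, -0.34, 0.42, 1016.96], [0.54, 0.54, -0.65, -743.75], [-0.01, 0.77, 0.63, 848.63], [0.0, 0.0, 0.0, 1.0]] 623.5534346677634 -0.029758373996545434
case 0.98 [278. 270.] [420.  -9.   0.]
case 0.98 [236. 360.] [ 498. -239.    0.]
case 0.96 [244. 260.] [342. -22.   0.]
case_centre 0.95 [233. 270.] [ 395. -111.   65.]
case_centre 0.92 [349. 254.] [556.  43.  65.]
case_centre 0.86 [285. 197.] [340. 133. 
[... 1026 characters left out ...]
559.  47.   0.]
case_c 0.97 [295. 299.] [560. 162. 130.]
case_c 0.94 [338. 300.] [478. 137. 130.]
case_c 0.92 [314. 297.] [526. 145. 130.]
button_top 0.9 [292. 437.] [482. 389.  22.]
coaster 0.86 [315. 331.] [525. 135.   0.]
bowl 0.66 [317. 329.] [522. 134.   8.]
bangle 0.59 [278. 213.] [ 733. -182.    0.]
bangle 0.57 [184. 371.] [744. 317.   0.]
claw 0.69 [368. 180.] [ 553. -382.    0.]
tile_a 0.76 [214. 323.] [739. 187.   0.]
tile_a 0.59 [292. 437.] [486. 379.   0.]
tile_a 0.53 [246. 267.] [738.  16.   0.]
tin 0.76 [185. 368.] [745. 309.   0.]
wrist [[1.0, 0.0, 0.0, 650.13], [-0.0, 0.96, 0.27, 68.92], [-0.0, -0.27, 0.96, 374.85], [0.0, 0.0, 0.0, 1.0]] 404.0236803879149 0.012272814934920015
```

View pics/scene0.png

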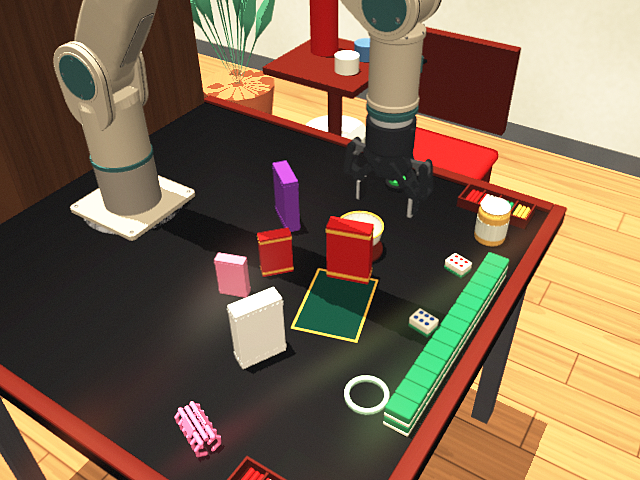

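View pics/side0.png

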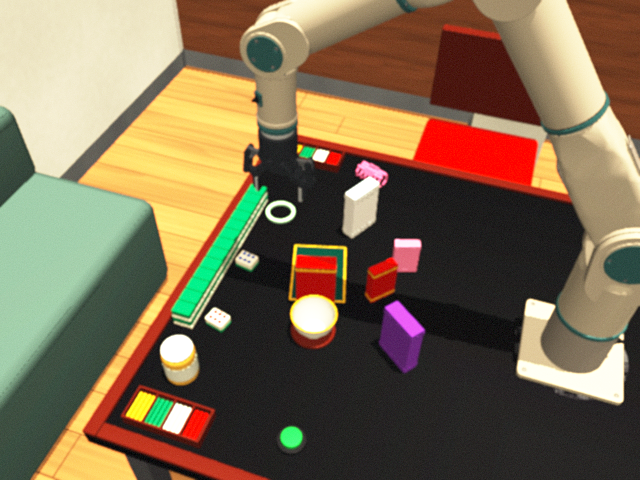

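View pics/wrist0.png

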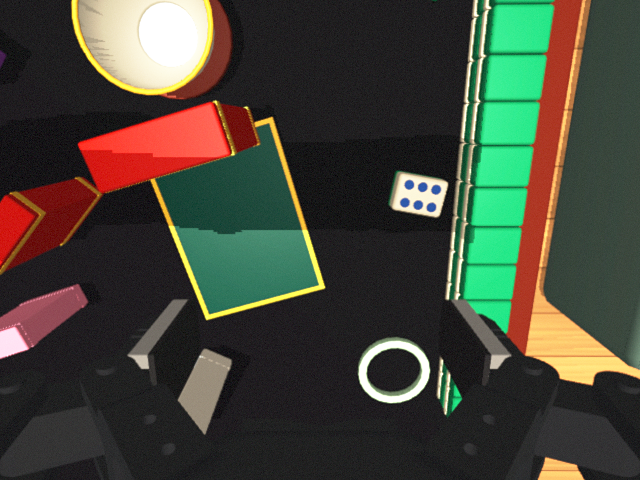

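The wrist picture shows the red case's top face at about (78–230, 101–193). The zone corners are at (272,119), (324,287) and (207,319), so the case must fall toward -y. The bowl is behind it. Next I'll refine the poses.

Run:
```python
from h import *
p=ctrl.get_image('wrist'); im=p['img']
c=im[70:340,50:350]; cv2.imwrite('pics/z1.png',cv2.cvtColor(cv2.resize(c,None,fx=2.6,fy=2.2,interpolation=cv2.INTER_CUBIC),cv2.COLOR_RGB2BGR))
hsv=cv2.cvtColor(im,cv2.COLOR_RGB2HSV)
h,s,v=[hsv[...,i].astype(int) for i in range(3)]
m=(((h<6)|(h>174))&(s>150)&(v>180)).astype(np.uint8); m[:, 300:]=0; m[:95]=0
n,l,st,ce=cv2.connectedComponentsWithStats(m)
for i in range(1,n):
    if st[i,4]>1000:
        cn=cv2.findContours((l==i).astype(np.uint8),0,1)[0][0]; 
        b=cv2.boxPoints(cv2.minAreaRect(cn)); print('top',st[i],b.round(1).tolist()); print(cv2.approxPolyDP(cn,5,True)[:,0].tolist())
        for q in b: print(onz(p,q,130).round(1))
# zone outer gold+green
g=(((h>20)&(h<35)&(s>120)&(v>100))|((h>60)&(h<95)&(s>80)&(v>30)&(v<160))).astype(np.uint8); g[:,350:]=0; g[:100]=0;g[330:]=0
n,l,st,ce=cv2.connectedComponentsWithStats(g)
i=1+np.argmax(st[1:,4]); cn=cv2.findContours((l==i).astype(np.uint8),0,1)[0][0]
print('zone',cv2.approxPolyDP(cn,4,True)[:,0].tolist())
for q in cv2.approxPolyDP(cn,4,True)[:,0]: print(q,onz(p,q,0).round(1))
q=ctrl.get_image('side')
for X in ['button_top']:
  pass
```

```text
top [  78  102  152   90 7649] [[77.19999694824219, 142.3000030517578], [213.8000030517578, 100.5], [230.39999389648438, 154.39999389648438], [93.69999694824219, 196.3000030517578]]
[[213, 104], [79, 142], [99, 190], [228, 155]]
[507.4  56.2 130. ]
[589.5  79.8 130. ]
[597.1  49.3 130. ]
[512.1  24.  130. ]
top [   0  196   34   69 1204] [[-28.799999237060547, 244.1999969482422], [4.900000095367432, 195.1999969482422], [33.900001525878906, 215.1999969482422], [0.20000000298023224, 264.1000061035156]]
[[6, 196], [0, 203], [0, 264], [33, 216]]
[431.1  -6.6 130. ]
[458.6  24.6 130. ]
[473.7  12.1 130. ]
[446.3 -20.  130. ]
zone [[271, 118], [255, 123], [259, 146], [236, 155], [231, 146], [232, 157], [151, 180], [206, 319], [325, 287]]
[271 118] [607.   70.8   0. ]
[255 123] [592.6  66.5   0. ]
[259 146] [595.3  46.4   0. ]
[236 155] [574.   38.4   0. ]
[231 146] [570.   46.4   0. ]
[232 157] [570.3  36.6   0. ]
[151 180] [494.   15.5   0. ]
[206 319] [ 534.1 -126.9    0. ]
[325 287] [655.7 -91.6   0. ]
```

View pics/z1.png

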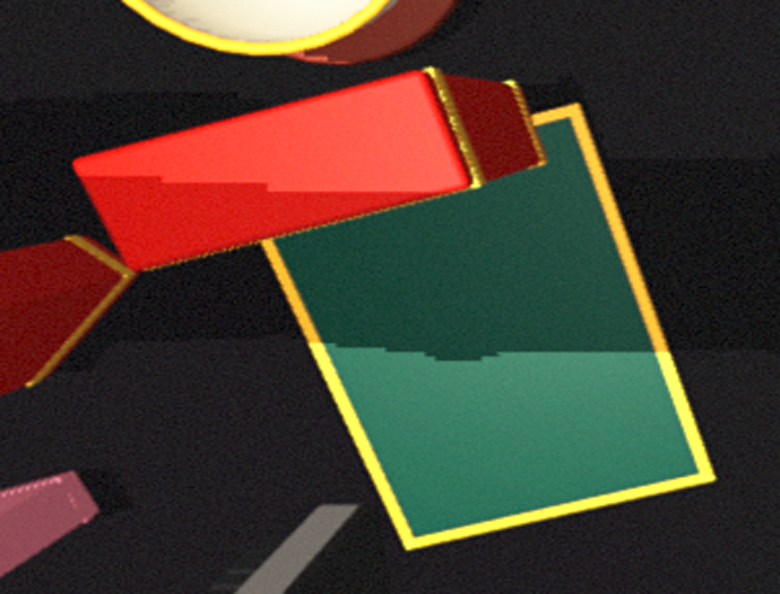

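play_rows(rows=[[0, [-1.9, 0.5, 1.6], [0, 0, 0]], [0, [-1.9, 1, 1.6], [0, 0, 0]], [0, [-1.9, 1, 1.6], [0, 0, 0]], [0, [-1.9, 1, 1.6], [0, 0, 0]], [0, [-1.9, 1, 1.6], [0, 0, 0]], [0, [-1.9, 1, 1.4], [0, 0, 0]], [0, [0, 0, 0], [0, -8.2, 0]], [0, [0, 0, 0], [0, -8.2, 0]]])

```text
clock: 2.25
eef_pos: [535.3, 95.0, 176.2]
tool_rot: [-1.571, 0.001, 0.294]
force: [-0.3, 0.0, 0.5]
width: -0.3
```

play_rows(rows=[[0, [0, 1.5, 0], [0, 0, 0]], [0, [0, 1.5, 0], [0, 0, 0]], [0, [0, 1.5, 0], [0, 0, 0]], [0, [0, 1.3, 0], [0, 0, 0]], [0, [0, 1.2, 0], [0, 0, 0]], [0, [0, 0, 0], [0, 0, 0]], [0, [0, 0, 0], [0, 0, 0]], [0, [0, 0, 0], [0, 0, 0]]])

```text
clock: 3.05
eef_pos: [536.6, 94.1, 106.9]
tool_rot: [-1.571, -0.001, 0.286]
force: [0.5, -0.1, 1.2]
width: -0.0
```

Run:
```python
from h import *
for n in ['scene','side','wrist']:
    p=ctrl.get_image(n); save(p,n+'1')
import cv2
a=cv2.imread('pics/scene1.png')[120:400,180:480];b=cv2.imread('pics/side1.png')[180:460,200:500]
cv2.imwrite('pics/c1.png',cv2.resize(np.hstack([a,b]),(800,373)))
```

```text
(no output)
```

View pics/c1.png

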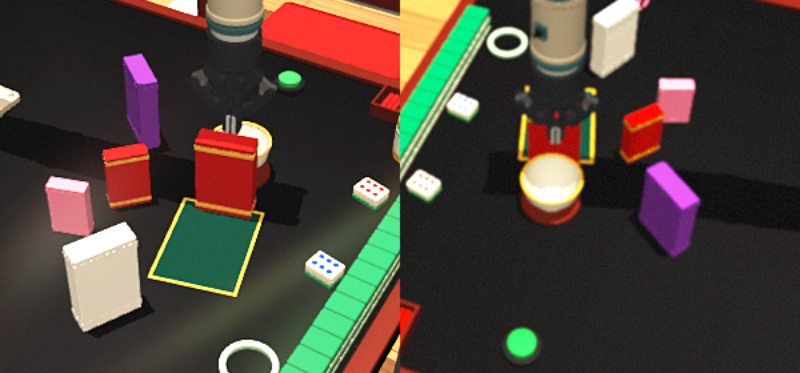

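View pics/wrist1.png

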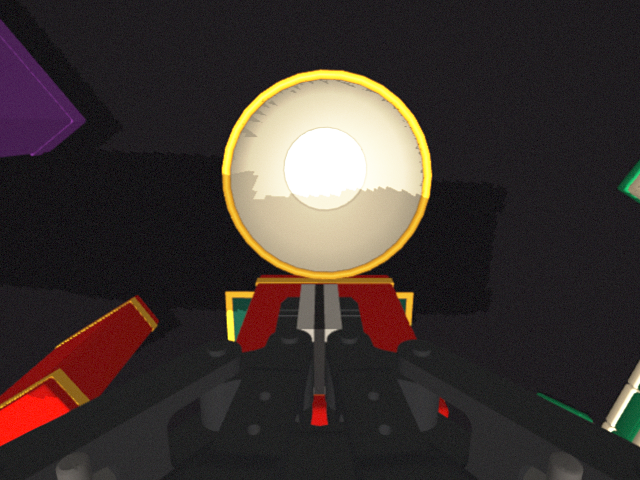

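The fingertips are centred behind the case and clear of the bowl. I'll push along tool -z.

play_rows(rows=[[0, [0, 0, -0.8], [0, 0, 0]], [0, [0, 0, -0.6], [0, 0, 0]], [0, [0, 0, -0.4], [0, 0, 0]], [0, [0, 0, -0.4], [0, 0, 0]], [0, [0, 0, -0.4], [0, 0, 0]], [0, [0, 0, -0.4], [0, 0, 0]], [0, [0, 0, -0.4], [0, 0, 0]], [0, [0, 0, -0.3], [0, 0, 0]]])

```text
clock: 4.0
eef_pos: [546.6, 58.0, 106.3]
tool_rot: [-1.571, 0.0, 0.286]
force: [-0.2, 0.4, 0.8]
width: -0.0
```

Run:
```python
from h import *
for n in ['scene','side']:
    p=ctrl.get_image(n); save(p,n+'2')
a=cv2.imread('pics/scene2.png')[120:400,180:480];b=cv2.imread('pics/side2.png')[180:460,200:500]
cv2.imwrite('pics/c2.png',cv2.resize(np.hstack([a,b]),(800,373)))
```

```text
(no output)
```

View pics/c2.png

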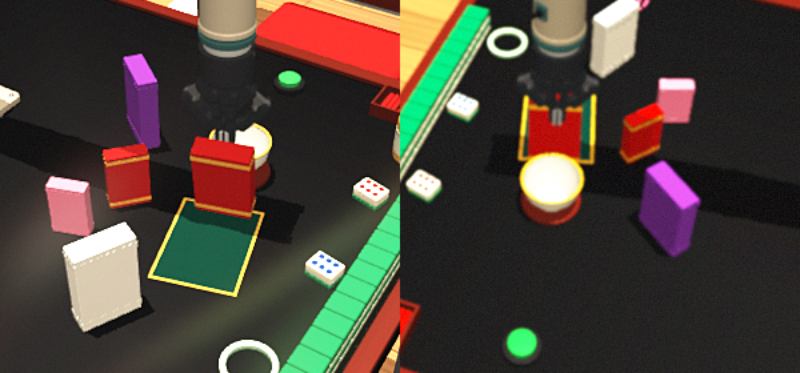

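The case is tilting and its base hasn't slid. I'll keep going.

play_rows(rows=[[0, [0, 0, -0.3], [0, 0, 0]], [0, [0, 0, -0.3], [0, 0, 0]], [0, [0, 0, -0.3], [0, 0, 0]], [0, [0, 0, -0.3], [0, 0, 0]], [0, [0, 0, -0.3], [0, 0, 0]], [0, [0, 0, -0.3], [0, 0, 0]], [0, [0, 0, -0.2], [0, 0, 0]], [0, [0, 0, 0], [0, 0, 0]]])

```text
clock: 4.9
eef_pos: [552.2, 38.9, 106.3]
tool_rot: [-1.571, -0.0, 0.286]
force: [-0.6, -0.1, -0.4]
width: 0.1
```

Run:
```python
from h import *
for n in ['scene','side']:
    p=ctrl.get_image(n); save(p,n+'3')
a=cv2.imread('pics/scene3.png')[120:400,180:480];b=cv2.imread('pics/side3.png')[180:460,200:500]
cv2.imwrite('pics/c3.png',cv2.resize(np.hstack([a,b]),(800,373)))
```

```text
(no output)
```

View pics/c3.png

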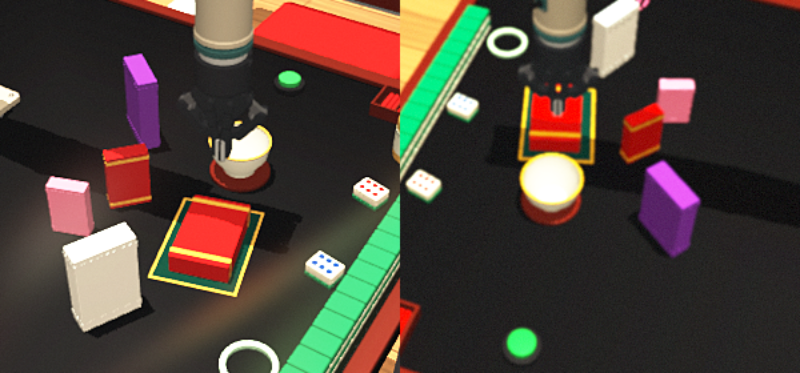

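It's down flat. I'll rise and check its placement with the wrist camera.

play_rows(rows=[[0, [0, -2, 0], [0, 0, 0]], [0, [0, -2, -1.5], [0, 0, 0]], [0, [0, -2, -1.5], [0, 0, 0]], [0, [0, -2, -1.5], [0, 0, 0]], [0, [0, -2, -1.5], [0, 0, 0]], [0, [0, -2, -1], [0, 0, 0]], [0, [0, 0, 0], [0, 0, 0]], [0, [0, 0, 0], [0, 0, 0]]])

```text
clock: 5.8
eef_pos: [571.6, -27.4, 226.2]
tool_rot: [-1.57, -0.0, 0.286]
force: [-0.1, 0.3, -0.5]
width: -0.0
```

Run:
```python
from h import *
p=ctrl.get_image('wrist'); save(p,'wrist4'); im=p['img']
q=ctrl.get_image('scene'); save(q,'scene4')
s=ctrl.get_image('side'); save(s,'side4')
hsv=cv2.cvtColor(im,cv2.COLOR_RGB2HSV)
h,s_,v=[hsv[...,i].astype(int) for i in range(3)]
print(ctrl.read_state()['eef_pos'])
for pic,n in((q,'scene'),(s,'side')):
    for t in ['button_top','case','bowl','coaster']:
        for m in ctrl.mark_of(pic,t)[:3]:
            uv=np.array(m['centre'])*[640,480]; print(n,t,m['conf'],uv.round(1),onz(pic,uv,{'button_top':22,'case':16,'bowl':8}.get(t,0)).round(1))
    g=cv2.cvtColor(pic['img'],cv2.COLOR_RGB2HSV); x,y=(397,177) if n=='scene' else (292,437)
    m=((g[...,0]>45)&(g[...,0]<80)&(g[...,1]>130)&(g[...,2]>90)).astype(np.uint8)
    nn,l,st,ce=cv2.connectedComponentsWithStats(m)
    for i in range(1,nn):
        if st[i,4]>100: print(n,st[i],ce[i].round(1),onz(pic,ce[i],22).round(1))
```

```text
[570.8956279  -26.7658395  225.12302256]
scene button_top 0.43 [397.8 173.8] [476.9 402.   22. ]
scene case 0.94 [283.1 162.8] [208.6 303.7  16. ]
scene case 0.92 [289.6 229.1] [375.8  95.5  16. ]
scene case 0.91 [345.5 274.6] [552.8  35.9  16. ]
scene bowl 0.87 [355.7 242.8] [515.1 139.7   8. ]
scene bowl 0.69 [367.9 279.6] [593.3  54.5   8. ]
scene coaster 0.95 [358.2 248.4] [524.2 134.9   0. ]
scene coaster 0.71 [357.6 244.6] [516.8 145.1   0. ]
scene [389 173  17  13 185] [396.7 179. ] [485.2 380.7  22. ]
scene [ 385  252  124  172 5001] [445.  338.9] [790.3 -19.2  22. ]
scene [384 416  25  17 106] [397.4 425.1] [ 801.4 -219.2   22. ]
side button_top 0.64 [293.6 436. ] [480.7 385.4  22. ]
side button_top 0.44 [336.5 289.3] [512.3  25.9  22. ]
side case 0.97 [396.4 261.9] [ 406.4 -104.8   16. ]
side case 0.96 [390.8 288.8] [398.7 -21.1  16. ]
side case 0.95 [379.3 295.7] [417.9   6.7  16. ]
side bowl 0.77 [312.2 328.7] [531.3 136.    8. ]
side coaster 0.84 [313.1 332.5] [528.  139.3   0. ]
side [ 172  184   95  134 2652] [218.1 251.7] [809.1  10.2  22. ]
side [145 398  27  28 434] [158.4 411.4] [739.7 422.8  22. ]
side [280 426  23  23 430] [291. 437.] [484.6 388.9  22. ]
```

View pics/wrist4.png

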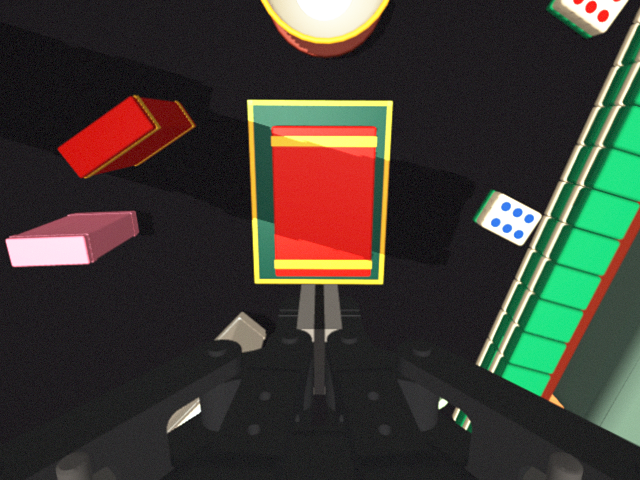

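View pics/scene4.png

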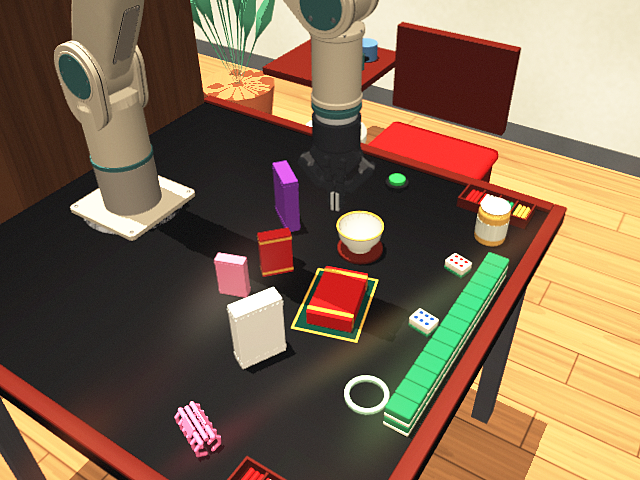

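Run:
```python
from h import *
p=ctrl.get_image('wrist')
Z=np.array([onz(p,q,0) for q in [(247,100),(393,100),(384,284),(255,284)]])
C=np.array([onz(p,q,32) for q in [(271,126),(377,126),(374,276),(273,276)]])
c=Z.mean(0); u=Z[3]+Z[2]-Z[0]-Z[1]; u/=np.linalg.norm(u); w=np.array([-u[1],u[0],0])
print(c,u)
for a in (Z,C): print(np.c_[(a-c)@u,(a-c)@w].round(1))
```

```text
[572.17933227 -27.79482099   0.        ] [ 0.28007885 -0.959977    0.        ]
[[-85.8 -63.3]
 [-86.1  63.3]
 [ 85.8  63.5]
 [ 86.1 -63.5]]
[[-64.6 -39.5]
 [-64.7  46. ]
 [ 64.7  48.7]
 [ 64.9 -41.6]]
```

The case sits centred, with about 20 mm to spare lengthwise and at least 15 mm sideways. Now to the button.

play_rows(rows=[[0, [0.4, 0, 3], [0, 0, 0]], [0, [0.5, 0, 4], [0, 0, 0]], [0, [0.5, 0, 4], [0, 0, 0]], [0, [0.5, 0, 4], [0, 0, 0]], [0, [0.5, 0, 4], [0, 0, 0]], [0, [0.5, 0, 4], [0, 0, 0]], [0, [0.4, 0, 4], [0, 0, 0]], [0, [0, 0, 3], [0, 0, 0]]])

```text
clock: 7.2
eef_pos: [518.1, 272.6, 226.4]
tool_rot: [-1.569, -0.001, 0.289]
force: [-0.1, 0.1, 0.4]
width: -0.2
```

Run:
```python
from h import *
p=ctrl.get_image('wrist'); save(p,'wrist5'); st=ctrl.read_state(); print(st['eef_pos'],st['tool_rot'])
for m in ctrl.mark_of(p,'button_top')[:3]:
    uv=np.array(m['centre'])*[640,480]; print(m['conf'],uv.round(1),onz(p,uv,22).round(1))
```

```text
[515.56670079 278.72230245 226.42991726] [-1.56447140e+00 -6.02689002e-04  2.94938107e-01]
0.71 [319.3  55.1] [484.4 386.6  22. ]
```

View pics/wrist5.png

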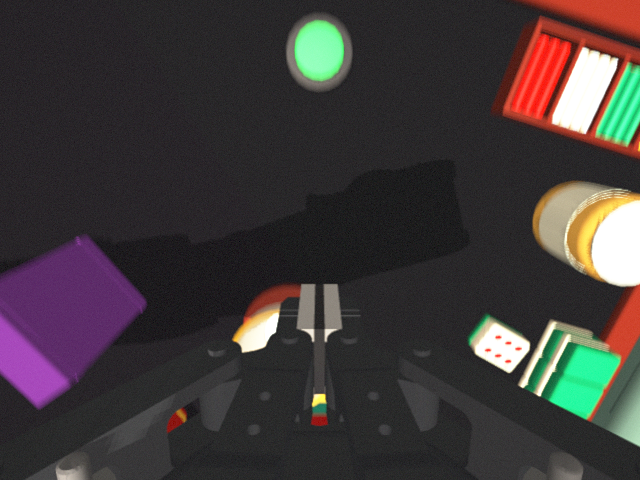

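The button is at (319, 50) in the wrist picture, straight ahead along tool +z.

play_rows(rows=[[0, [0, 0, 3], [0, 0, 0]], [0, [0, 0, 3], [0, 0, 0]], [0, [0, 0, 3], [0, 0, 0]], [0, [0, 2, 2.3], [0, 0, 0]], [0, [0, 3, 0], [0, 0, 0]], [0, [0, 3, 0], [0, 0, 0]], [0, [0, 3, 0], [0, 0, 0]], [0, [0, 0, 0], [0, 0, 0]]])

```text
clock: 8.1
eef_pos: [484.9, 374.8, 112.5]
tool_rot: [-1.575, 0.008, 0.286]
force: [-0.0, -1.5, 1.2]
width: -0.1
```

Run:
```python
from h import *
for n in ['scene','side']:
    p=ctrl.get_image(n); save(p,n+'6')
    g=ctrl.mark_of(p,'button_top')
    for m in g[:1]:
        uv=np.array(m['centre'])*[640,480]; print(m['conf'],onz(p,uv,22).round(1))
st=ctrl.read_state(); print(st['eef_pos'],st['tool_rot'])
a=cv2.imread('pics/scene6.png')[100:240,320:480];b=cv2.imread('pics/side6.png')[340:480,220:380]
cv2.imwrite('pics/c6.png',cv2.resize(np.hstack([a,b]),(800,350)))
```

```text
0.69 [474.8 407.4  22. ]
0.58 [485.9 386.2  22. ]
[488.2437504  378.18358192 118.09768159] [-1.56972637 -0.00288785  0.28561983]
```

View pics/c6.png

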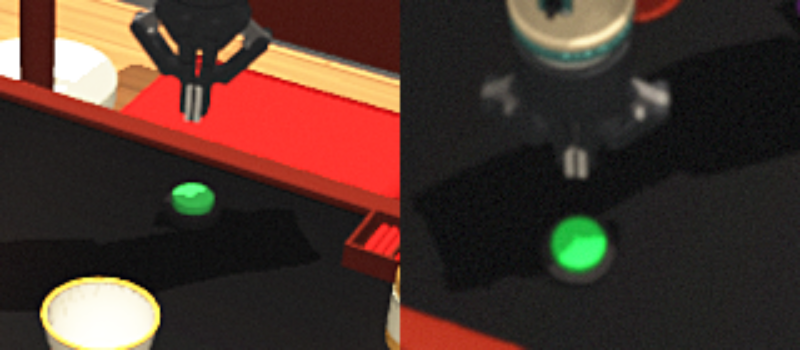

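play_rows(rows=[[0, [0, 1, 1], [0, 0, 0]], [0, [0, 1.5, 0], [0, 0, 0]], [0, [0, 1.5, 0], [0, 0, 0]], [0, [0, 1.5, 0], [0, 0, 0]], [0, [0, 1.5, 0], [0, 0, 0]], [0, [0, 1.2, 0], [0, 0, 0]], [0, [0, 0, 0], [0, 0, 0]], [0, [0, 0, 0], [0, 0, 0]]])

```text
clock: 9.1
eef_pos: [484.1, 387.2, 34.0]
tool_rot: [-1.571, 0.0, 0.286]
force: [-0.7, 0.2, 0.1]
width: -0.0
```

Run:
```python
from h import *
for n in ['scene','side']:
    p=ctrl.get_image(n); save(p,n+'7')
    uv=proj(p,[484,389,22]); print(uv)
st=ctrl.read_state(); print(st['eef_pos'],st['tool_rot'],st['force'])
a=cv2.imread('pics/scene7.png')[100:240,320:480];b=cv2.imread('pics/side7.png')[340:480,220:380]
cv2.imwrite('pics/c7.png',cv2.resize(np.hstack([a,b]),(800,350)))
```

```text
(np.float64(397.9196701397936), np.float64(177.23877353746894))
(np.float64(291.293312565043), np.float64(437.14646321689077))
[484.63867003 387.67909435  34.91619227] [-1.57020787e+00 -1.23888688e-03  2.86084387e-01] [ 0.77282837 -0.48407075 -0.0456663 ]
```

View pics/c7.png

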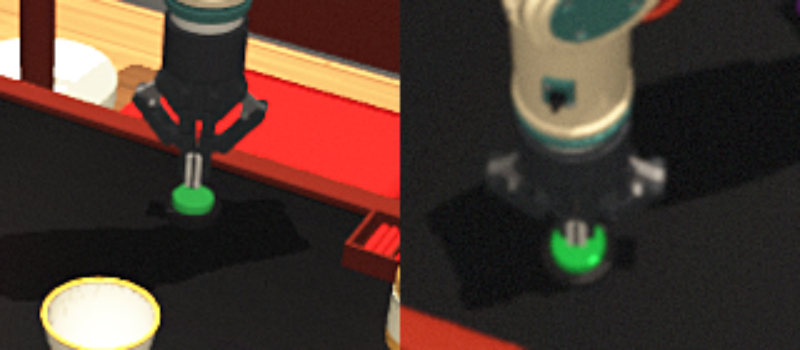

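play_rows(rows=[[0, [0, 0.6, 0], [0, 0, 0]], [0, [0, 0.5, 0], [0, 0, 0]], [0, [0, 0.3, 0], [0, 0, 0]], [0, [0, 0.3, 0], [0, 0, 0]], [0, [0, 0.2, 0], [0, 0, 0]], [0, [0, 0.1, 0], [0, 0, 0]], [0, [0, 0, 0], [0, 0, 0]], [0, [0, 0, 0], [0, 0, 0]]])

```text
clock: 10.0
eef_pos: [484.2, 387.4, 16.0]
tool_rot: [-1.571, -0.001, 0.286]
force: [-3.7, -2.5, 13.7]
width: -0.0
```

Run:
```python
from h import *
st=ctrl.read_state(); print(st['eef_pos'],st['force'])
```

```text
[484.23326678 387.39282152  15.99172379] [-3.65466634 -2.49479571 13.68906562]
```

The button is fully down: z is 16.0 and the force is 13.7 N. I'll lift straight off.

play_rows(rows=[[0, [0, -0.5, 0], [0, 0, 0]], [0, [0, -1, 0], [0, 0, 0]], [0, [0, -2, 0], [0, 0, 0]], [0, [0, -3, 0], [0, 0, 0]], [0, [0, -3, 0], [0, 0, 0]], [0, [0, -3, 0], [0, 0, 0]], [0, [0, -2, 0], [0, 0, 0]], [0, [0, 0, 0], [0, 0, 0]]])

```text
clock: 10.8
eef_pos: [485.7, 388.7, 162.6]
tool_rot: [-1.568, -0.006, 0.286]
force: [-0.4, 0.5, 0.6]
width: 0.1
```

Run:
```python
from h import *
for n in ['scene','side']:
    p=ctrl.get_image(n); save(p,n+'8')
st=ctrl.read_state(); print(st['eef_pos'],st['force'])
```

```text
[483.93850497 387.15724256 159.30232867] [ 0.10595604 -0.77474987 -0.11672117]
```

View pics/scene8.png

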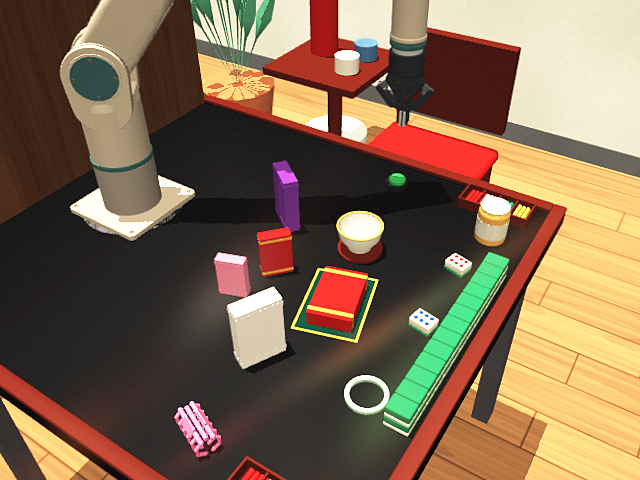

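View pics/side8.png

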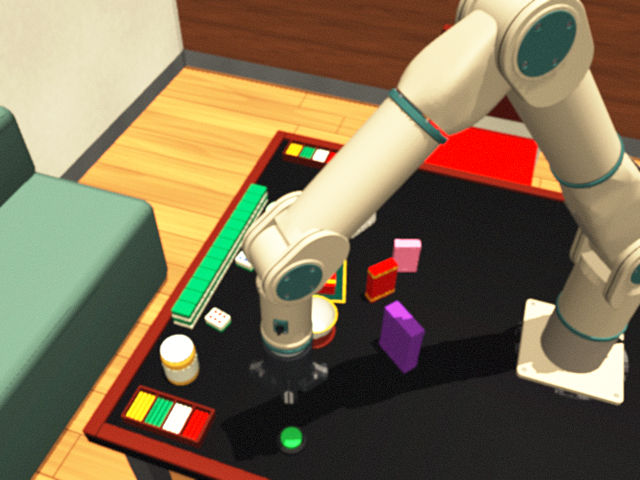

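The scene picture shows the case flat in the rectangle at about (337, 300) and the button back up at (397, 180). The bystanders look undisturbed, so I'm handing in.

```bash
python3 -c "
from cell import ctrl
print(ctrl.finish_job())"
```

```text
the job is handed in; nothing more can be done
None
```

I pushed the red case over with the shut fingertips and it fell flat into the gold rectangle. Then I pressed the green button fully down, lifted clear and handed the job in at about 11 s. The hand-in reports no verdict.

- **Case:** it was measured from the wrist picture before the press. It lies centred, with about 20 mm to spare at each end and at least 15 mm at the sides. It showed no change in the last scene picture.
- **Button:** at the bottom of the press the tool read z = 16.0 mm with 13.7 N, which matches the full 6 mm of travel. In the last pictures it looks back up, but I had no reading of the joint itself.
- **Rest of the table:** the bowl, coaster, tiles, bangle, claw and tin looked unmoved in the last scene picture. I judged that by eye and did not re-measure them.
- **Disagreements:** the network's button position from the scene camera was up to 20 mm off in two of its three readings. I used the side and wrist views, which agreed to a few mm.

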